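# Roll the sample vial onto the reading line and start the reader

### The arm

A 6-joint arm with a two-finger parallel gripper is mounted at the origin on the work surface. World frame = base frame: x ahead of the robot, y to its left, z up, the work surface at z = 0. Lengths are in m, angles in rad, forces in N, time in s.
With the tool pointing down it reaches from about 0.3 to 0.775 m from the base axis. Payload 14.6 kg.
Tool frame: the origin (TCP) lies at the very end of the fingers, on their centre line; the grasp point (between the pads) lies 19 mm behind it; z points along the fingers, y is the line along which they close (so a half turn about z gives the same grasp; the last joint's range is limited). The gripper opens to 94 mm and grips with 3 to 60 N. Pads are 16 mm wide; open, the fingers measure 119 mm over their backs; the gripper's body (75 mm by 177 mm) begins 78 mm behind the grasp point.
Start: joints at [1.224, 0.3, 1.521, -0, 1.321, -0.067], TCP at [0.152, 0.529, 0.205] pointing down, gripper open.
Joint ranges: [-3.03, 3.03], [-0.79, 2.21], [0.23, 2.52], [-1.04, 4.18], [0, 3.07], [-2.55, 2.55]. Speed limits (rad/s): [2.22, 2.22, 2.57, 3.14, 3.14, 3.14].

### API

Orientations are given as a unit quaternion [x, y, z, w].
In Python, from cell import bot gives the robot as it stands.
- The arm moves only by the shell command python3 -m crank 'ROWS'. ROWS is JSON, a list of rows, each a list of 7 numbers: the shift along the tool's x, y, z scaled (see below), then the turn, a rotation vector about the tool's x, y, z scaled (see below), then the opening, from 0 (shut) to 1 (fully open). In form: [[tx, ty, tz, rx, ry, rz, grip], ...]. A call has 1 to 20 rows; each row shifts and turns the commanded pose from where the row before left it, along the tool's axes as they then stand; what a row does not reach is not made up. The controller multiplies each number of a shift by 0.3 m and each number of a turn by 180 degrees. A row lasts 1/8 s, in which the tool goes at most 62.5 mm and 10.7 degrees, less where a joint would pass 70% of its speed; a pose out of reach is approached as far as the arm can. A call with a number of a shift or a turn outside -1 to 1 is refused whole. A call with a gripper value outside its range is refused whole. The fingers move at their own pace and stop on an object; the grip force is fixed at half the most. Time passes only in rows, so rows that do not move let the fingers close. It gives the time, the measured TCP pose, the force, the opening and the grip force at its end, in the units of the state.
- bot.get_obs(): the state, without advancing time (a new reading comes with each control period).
- bot.camera(name): name is "scene" or "top" or "wrist"; returns a dict with "color" (420x560x3 uint8, blue, green, red), "fx", "fy", "cx", "cy" (pixels), "extrinsics" (4x4, takes a point from camera to world coordinates). Camera axes: x right, y down, z forward; pixel columns grow to the right and rows downward; lengths in m; the calibration is good to about 2 mm. A picture is of the moment at which its call begins. There is no depth.
- bot.job_done(): hands the job in; it is judged then, once.
The state is a dict: "time_s": time; "qpos": joint angles; "joint_vel": joint speeds; "joint_torque": joint torques, N m; "eef_pos": TCP position; "eef_rot": TCP orientation; "wrist_force": force on the tool from outside, world axes, zero at the start; "ft_torque": the same for the moment, N m; "finger_gap": finger opening in m; "gripper_force": force on a finger pad.
Only numpy, scipy, OpenCV 4.12 (cv2) and the standard library are available. Lean on these libraries where they do the work, as an engineer would, in place of code of your own. Each camera call takes 0.05 s, during which the arm holds its last target. There are 200 camera calls.

### The job

On the white mat of the code reader lie a long and a short amber vial. With a fingertip, push the top of the long vial sideways to roll it over the mat, without lifting or pinching it, until it lies at rest along the middle of the black line; then press the white button on the small grey console all the way down and let go. Leave the short vial and everything else on the bench where they are.

Things in the scene. Friction and masses are not known exactly. Their poses are not given: they have to be found in the camera images.
- line (a point): The middle of the black line on the mat's surface, 12 mm above the bench. x runs along the line (away from the robot, towards the reader head), y across it in the plane of the mat, z up. The line is 6 mm wide and 156 mm long. It stands anywhere within some cm, turned up to 0.2 rad.
- bed: The code reader: a fixed plate 170 mm along x, 320 mm along y, 12 mm thick, covered by a soft white mat, flat and without rims. Origin at the middle of its underside, below the line's middle; axes as the line's. The grey reader head is fixed on it beyond the far end of the line, from x = 87 to 149 mm, 90 mm wide in y, 41 mm high above the bench.
- vial: The long vial: amber glass with white screw cap, a plain cylinder 30 mm in diameter, 110 mm long with cap, about 70 g. It lies on the mat 60 to 95 mm to one side of the line, parallel to it within 0.06 rad. Origin at its centre, 15 mm above the mat; x along its axis to the cap; y, z turn as it rolls (z up at first). The mat resists rolling: let go at a slow speed, it stops within a few mm.
- short_vial: The short vial, not to be moved: as the long one, 30 mm in diameter but 60 mm long, lying on the mat on the other side of the line, 60 to 95 mm from it. Origin at its centre, x along its axis.
- read (a joint): The white push button on the console: 0 up, 0.006 m fully down (end stop). A spring pushes it back up; fully down takes about 5 N.
- read_top (a point): The middle of the white button's top (30 mm in diameter, facing up, 57 mm above the bench at rest, 10 mm above the black collar of 46 mm diameter around it); it goes down with the button. The button sits in the middle of a fixed grey console 80 x 60 mm, 35 mm high, on the bench to the left or right of the bed.
- rack: Fixed white rack 110 x 50 mm with three standing vials, 71 mm high in all, on the bench at the other side of the bed from the console. Origin at the middle of its underside, x along its length.
- screw_cap: Blue bottle cap lying flat on the bench nearer the robot than the bed, to the left, 44 mm in diameter, 18 mm high, not to be moved. Origin at the middle of its underside.
- pen: White marker pen with black cap, about 115 x 12 x 12 mm, lying across (along its y axis) on the bench nearer the robot than the bed, to the right, not to be moved. Origin at its underside near the middle.
- tub: White plastic cup standing on the bench behind the bed, on the right, 68 mm across the rim, 50 mm high, not to be moved. Origin at the middle of its underside.
- wash_bottle: White plastic bottle with yellow cap standing on the bench behind the bed, on the left, 60 mm in diameter, 140 mm high, not to be moved. Origin at the middle of its underside.
There are look-alikes about, which are no part of the job. Leave any green or purple look-alike of the part that bears read alone. Leave any purple look-alike of the vial alone.

How it is judged:
By the outcome, as a careful person would: the job done as asked, in the order asked, and still so for the second after the job is handed in, with the robot touching nothing.
It also fails if it takes over 58 s, if anything falls off the work surface, if the arm or the gripper's body presses on something with over 40 N, if the wrist force passes 120 N, or if a joint passes its speed limit or range.

## Working session

There is one attempt and no reset: what is moved stays moved. The work goes in short steps, Python scripts to look and compute and a shell command to move; the robot and the scene stay as the last step left them, time stands still between calls to the robot, and variables do not carry over. Pictures are saved under pics/ and viewed, at most 10 in all, crops included, and the job is handed in when it is done.

```bash
mkdir -p pics; ls; python3 - <<'E'
from cell import bot
import cv2
for n in ("top","scene"):
    c=bot.camera(n); cv2.imwrite(f"pics/{n}0.png",c["color"]); print(n,c["fx"],c["cx"],c["cy"],c["extrinsics"].round(4).tolist() if hasattr(c["extrinsics"],"round") else c["extrinsics"])
o=bot.get_obs(); print(o["eef_pos"],o["eef_rot"],o["finger_gap"],o["time_s"])
E
```

```text
pics
top 410.9699731931001 279.1916491532995 206.20887365194662 [[0.0199, -0.9935, 0.1121, 0.416], [-0.9997, -0.021, -0.0091, 0.0387], [0.0114, -0.1119, -0.9937, 1.2366], [0.0, 0.0, 0.0, 1.0]]
scene 505.70709320633586 285.9980431506507 208.81466838091447 [[-0.3925, 0.5871, -0.708, 1.3233], [0.9198, 0.2522, -0.3007, 0.3555], [0.0021, -0.7692, -0.639, 0.7886], [0.0, 0.0, 0.0, 1.0]]
[0.15179865 0.52839815 0.20495692] [ 1.39444543e-01  9.90229752e-01 -4.96140699e-04 -1.03781051e-04] 0.09399775275305637 0.1
```

View pics/top0.png

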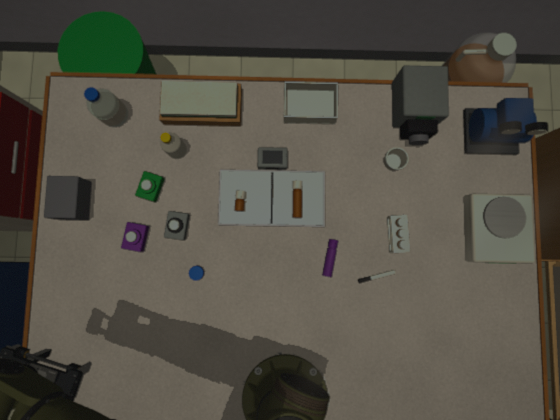

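View pics/scene0.png

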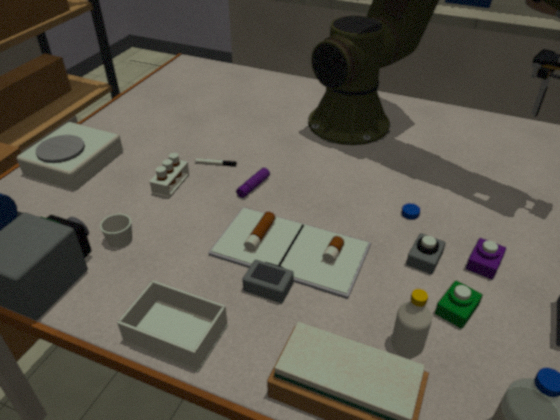

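The top view shows the mat at about (272,198) with the black line at column 272. The long vial is at (297,198), the short one at (240,200), and the grey console's button at (176,226). The green (149,186) and purple (134,237) consoles and the purple vial (330,258) are the look-alikes. The scene view agrees: line (292,245), long vial (260,230), button (429,243).

```bash
cat > h.py <<'E'
from cell import bot
import cv2, numpy as np
def ray(c,uv,z):
    uv=np.atleast_2d(np.float64(uv)); E=np.array(c["extrinsics"])
    d=np.c_[(uv[:,0]-c["cx"])/c["fx"],(uv[:,1]-c["cy"])/c["fy"],np.ones(len(uv))]@E[:3,:3].T
    return E[:3,3]+d*((z-E[2,3])/d[:,2])[:,None]
def blobs(m,roi,amin=15):
    x0,y0,x1,y1=roi; k=np.zeros(m.shape,np.uint8); k[y0:y1,x0:x1]=m[y0:y1,x0:x1]*1
    n,l,s,ce=cv2.connectedComponentsWithStats(k)
    return [np.argwhere(l==i)[:,::-1] for i in np.argsort(-s[1:,4])+1 if s[i,4]>=amin]
def rect(P):
    (c,(w,h),a)=cv2.minAreaRect(np.float32(P[:,:2]*1000)); return np.round(c,1),round(w,1),round(h,1),round(a,2)
def axis(P):
    P=P[:,:2]; m=P.mean(0); v=np.linalg.svd(P-m,full_matrices=False)[2][0]; v=v*np.sign(v[0]); t=(P-m)@v
    return (m*1000).round(1),round(np.arctan2(v[1],v[0]),4),round(np.ptp(t)*1000,1)
E
python3 - <<'E'
from h import *
R={"top":dict(bed=(212,164,332,234),con=(168,218,184,234)),"scene":dict(bed=(208,205,375,295),con=(414,230,440,256))}
for n in R:
    c=bot.camera(n); b,g,r=[c["color"][...,i].astype(int) for i in range(3)]; V=c["color"].max(2); roi=R[n]["bed"]
    amb=(r-b>50)
    for B in blobs(amb,roi)[:3]: print(n,"amber",len(B),axis(ray(c,B,0.027)))
    vi=(r-b>50)
    mat=(V>150)
    print(n,"mat",[ (len(B),rect(ray(c,B,0.012))) for B in blobs(mat,roi,200)[:3]])
    for B in blobs((V<70),roi,10)[:4]: print(n,"dark",len(B),axis(ray(c,B,0.012)),B.min(0),B.max(0))
    for B in blobs((V>150),R[n]["con"],5)[:2]: print(n,"btn",len(B),axis(ray(c,B,0.057)),B.mean(0))
    for B in blobs((V<60),R[n]["con"],5)[:2]: print(n,"collar",len(B),axis(ray(c,B,0.047)))
c=bot.camera("top")["color"][160:240,165:335]; d=bot.camera("scene")["color"][205:295,205:445]
a=cv2.resize(c,None,fx=4,fy=4); b=cv2.resize(d,None,fx=3,fy=3)[:280]; b=cv2.copyMakeBorder(b,0,0,0,max(0,a.shape[1]-b.shape[1]),0); a=cv2.copyMakeBorder(a,0,0,0,max(0,b.shape[1]-a.shape[1]),0)
o=np.vstack([a[:320],b]); cv2.imwrite("pics/crop1.png",o[:600,:800])
E
```

```text
top amber 191 (array([564.1, -24.9]), np.float64(0.0111), np.float64(80.8))
top amber 67 (array([555.8, 147.1]), np.float64(-0.0779), np.float64(30.5))
top mat []
top dark 114 (array([672.4,  48.1]), np.float64(-1.5386), np.float64(88.0)) [258 164] [287 169]
top dark 80 (array([589.3,  51.6]), np.float64(0.0083), np.float64(148.6)) [271 173] [272 222]
top dark 62 (array([563.9, -35.7]), np.float64(-0.0021), np.float64(84.9)) [297 189] [301 217]
top dark 60 (array([567.5, -15.5]), np.float64(0.0084), np.float64(84.7)) [293 189] [295 217]
top collar 119 (array([488.7, 324.4]), np.float64(-0.6376), np.float64(47.5))
scene amber 250 (array([548.9, -28.9]), np.float64(0.0454), np.float64(84.3))
scene amber 97 (array([539.5, 143.4]), np.float64(0.2233), np.float64(34.7))
scene mat [(2842, (array([576.5, 128.4]), 155.5, 146.8, 0.4)), (2171, (array([577.1, -31.4]), 155.1, 147.1, 0.3))]
scene dark 491 (array([708.3,  51.8]), np.float64(-1.1216), np.float64(128.5)) [243 275] [306 294]
scene dark 487 (array([672.3,  37.9]), np.float64(1.5669), np.float64(65.1)) [250 263] [285 284]
scene dark 71 (array([551.1, -23.3]), np.float64(-0.0038), np.float64(69.8)) [259 220] [272 239]
scene dark 68 (array([582.1,  48.7]), np.float64(0.0088), np.float64(141.5)) [278 225] [302 266]
scene btn 51 (array([487.9, 328.1]), np.float64(0.654), np.float64(20.5)) [428.68627451 239.84313725]
scene collar 198 (array([502.9, 328.4]), np.float64(-1.5653), np.float64(45.6))
```

View pics/crop1.png

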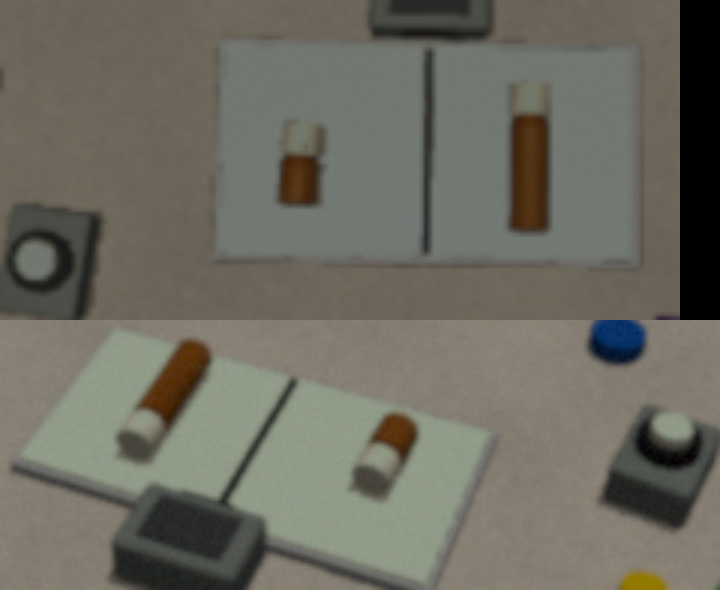

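The crop confirms it: the line runs nearly along world x at y≈51 mm, with its middle at x≈583. The long vial is at about (575,-25) and the button at about (488,326). I'll turn the fingers along the vial and move above it for a wrist view.

```bash
python3 -m crank '[[0,0,-0.05,0,0,0.058,0.64],[0,0,-0.05,0,0,0.058,0.64],[0,0,-0.05,0,0,0.058,0.64],[0,0,0,0,0,0.058,0.64],[0,0,0,0,0,0.058,0.64],[0,0,0,0,0,0.058,0.64],[0,0,0,0,0,0.058,0.64]]' && python3 -m crank '[[-0.13,0.1,0,0,0,0,0.64],[-0.13,0.1,0,0,0,0,0.64],[-0.13,0.1,0,0,0,0,0.64],[-0.13,0.1,0,0,0,0,0.64],[-0.13,0.1,0,0,0,0,0.64],[-0.13,0.1,0,0,0,0,0.64],[-0.13,0.1,0,0,0,0,0.64],[-0.13,0.1,0,0,0,0,0.64],[-0.13,0.1,0,0,0,0,0.64],[-0.13,0.1,0,0,0,0,0.64],[-0.13,0.1,0,0,0,0,0.64],[0,0,0,0,0,0,0.64],[0,0,0,0,0,0,0.64]]'; python3 - <<'E'
from h import *
c=bot.camera("wrist"); cv2.imwrite("pics/w1.png",c["color"]); print(c["fx"],np.array(c["extrinsics"]).round(3).tolist())
o=bot.get_obs(); print(o["eef_pos"],o["eef_rot"],o["finger_gap"],o["time_s"],o["wrist_force"],o["qpos"])
E
```

```text
time_s: 1.18
eef_pos: [0.1519, 0.5286, 0.2504]
eef_rot: [0.704, 0.71, -0.0, 0.0]
wrist_force: [-0.3, -0.0, -0.2]
finger_gap: 0.0601
gripper_force: 0.0
time_s: 2.8
eef_pos: [0.4882, 0.105, 0.2503]
eef_rot: [0.702, 0.712, -0.0, -0.0]
wrist_force: [-0.4, 0.6, 0.8]
finger_gap: 0.0605
gripper_force: 0.0
304.1814159712912 [[1.0, 0.014, 0.003, 0.487], [0.014, -0.969, -0.247, 0.177], [-0.001, 0.247, -0.969, 0.43], [0.0, 0.0, 0.0, 1.0]]
[0.48803485 0.10543486 0.25043843] [ 7.01371376e-01  7.12796030e-01 -1.98434291e-05 -1.11394649e-04] 0.06011864262589302 2.85 [ 0.26811188 -0.33080974 -0.18359399] [1.39317364e-01 1.53282010e-01 1.59520072e+00 1.55084659e-04
 1.39327698e+00 1.23132888e-01]
```

View pics/w1.png

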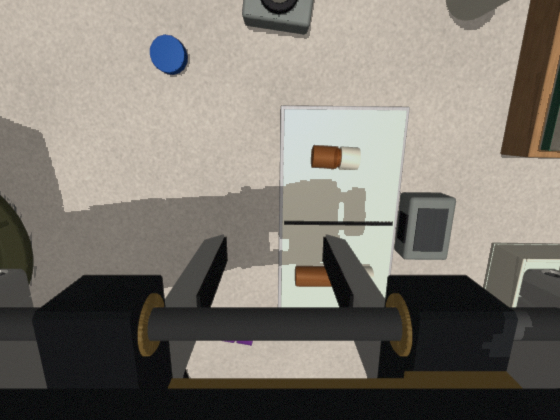

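The wrist view shows the line at row 222, columns 285-392, and the long vial at rows 265-287 from column 296, with its cap hidden behind a finger. The short vial is at (335,157). I'll measure in this view.

```bash
python3 - <<'E'
from h import *
c=bot.camera("wrist"); b,g,r=[c["color"][...,i].astype(int) for i in range(3)]; V=c["color"].max(2)
for B in blobs(r-b>60,(284,140,400,300)): print("amber",axis(ray(c,B,0.027)),rect(ray(c,B,0.027)))
for B in blobs(V<70,(284,212,396,232)): print("line",len(B),axis(ray(c,B,0.012)),B.min(0),B.max(0))
E
```

```text
amber (array([542.9, -27.6]), np.float64(-0.0968), np.float64(52.5)) (array([545.3, -26.8]), 50.1, 25.4, 0.85)
amber (array([554.7, 145.7]), np.float64(-0.081), np.float64(36.4)) (array([555.3, 145.7]), 25.8, 35.7, 87.81)
line 334 (array([575.4,  50.8]), np.float64(0.0036), np.float64(153.9)) [284 221] [391 225]
```

```bash
python3 -m crank '[[-0.092,0.058,0,0,0,0,0.64],[-0.092,0.058,0,0,0,0,0.64],[-0.092,0.058,0,0,0,0,0.64],[-0.092,0.058,0,0,0,0,0.64],[-0.092,0.058,0,0,0,0,0.64],[0,0,0.13,0,0,0,0.64],[0,0,0.13,0,0,0,0.64],[0,0,0.13,0,0,0,0.64],[0,0,0.13,0,0,0,0.64],[0,0,0.13,0,0,0,0.64],[0,0,0,0,0,0,0.64],[0,0,0,0,0,0,0.64]]'; python3 - <<'E'
from h import *
c=bot.camera("wrist")["color"][200:420,200:470]; d=bot.camera("scene")["color"][150:300,200:380]
cv2.imwrite("pics/w2.png",np.vstack([cv2.resize(c,(540,300)),cv2.resize(d,(540,300))]))
print(bot.get_obs()["wrist_force"])
E
```

```text
time_s: 4.4
eef_pos: [0.5784, -0.0314, 0.0572]
eef_rot: [0.701, 0.713, 0.001, 0.001]
wrist_force: [-0.5, 0.1, -0.2]
finger_gap: 0.0603
gripper_force: 0.0
[-0.59609893  0.7565736   0.4723875 ]
```

View pics/w2.png

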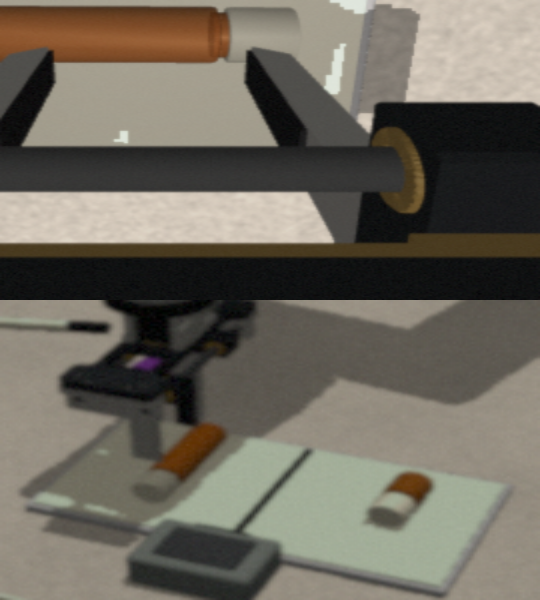

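Both fingers are over the vial, one above the cap and one above the amber near the other end. Next I'll descend gently until they touch.

```bash
python3 -m crank '[[0,0,0.022,0,0,0,0.64],[0,0,0.022,0,0,0,0.64],[0,0,0,0,0,0,0.64],[0,0,0,0,0,0,0.64]]'; python3 -m crank '[[0,0,0.004,0,0,0,0.64],[0,0,0,0,0,0,0.64]]';python3 -m crank '[[0,0,0.0025,0,0,0,0.64],[0,0,0,0,0,0,0.64]]';
```

```text
time_s: 5.0
eef_pos: [0.5778, -0.0319, 0.0422]
eef_rot: [0.702, 0.713, 0.0, 0.0]
wrist_force: [0.9, -0.6, 2.5]
finger_gap: 0.0601
gripper_force: 1.0
time_s: 5.25
eef_pos: [0.5779, -0.032, 0.0419]
eef_rot: [0.702, 0.713, 0.0, 0.0]
wrist_force: [-4.3, 0.2, 12.6]
finger_gap: 0.061
gripper_force: 5.8
time_s: 5.5
eef_pos: [0.578, -0.032, 0.0417]
eef_rot: [0.702, 0.713, 0.0, 0.0]
wrist_force: [-6.9, -0.9, 17.5]
finger_gap: 0.0599
gripper_force: 9.0
```

```bash
python3 -m crank '[[0,0,-0.0035,0,0,0,0.64],[0.01,0,0,0,0,0,0.64],[0.01,0,0,0,0,0,0.64],[0,0,0,0,0,0,0.64]]'; python3 -m crank '[[0.01,0,0,0,0,0,0.64],[0.01,0,0,0,0,0,0.64],[0.01,0,0,0,0,0,0.64],[0.01,0,0,0,0,0,0.64],[0.01,0,0,0,0,0,0.64],[0,0,0,0,0,0,0.64]]'; cat > m.py <<'E'
from h import *
c=bot.camera("top"); b,g,r=[c["color"][...,i].astype(int) for i in range(3)]
for n,z in (("top",.027),("scene",.027),("wrist",.027)):
    c=bot.camera(n); b,g,r=[c["color"][...,i].astype(int) for i in range(3)]
    roi={"top":(212,164,332,234),"scene":(208,205,375,295),"wrist":(0,0,560,300)}[n]
    for B in blobs(r-b>50,roi)[:3]: print(n,len(B),axis(ray(c,B,z)),rect(ray(c,B,z)))
E
python3 m.py
```

```text
time_s: 6.0
eef_pos: [0.5778, -0.0257, 0.042]
eef_rot: [0.702, 0.713, 0.0, 0.0]
wrist_force: [-3.0, -0.7, 8.4]
finger_gap: 0.06
gripper_force: 4.6
time_s: 6.75
eef_pos: [0.5776, -0.0107, 0.042]
eef_rot: [0.702, 0.713, 0.0, 0.0]
wrist_force: [-0.8, 0.4, 8.7]
finger_gap: 0.0603
gripper_force: 4.5
top 74 (array([556. , 146.8]), np.float64(0.0625), np.float64(30.4)) (array([556.6, 146.7]), 29.9, 17.8, 1.72)
scene 171 (array([550.5, -15.1]), np.float64(0.105), np.float64(78.8)) (array([551. , -17.5]), 78.7, 27.3, 1.06)
scene 104 (array([539.8, 143.6]), np.float64(0.3657), np.float64(35.0)) (array([539.5, 143.9]), 25.0, 33.5, 87.41)
wrist 4468 (array([566. , -14.3]), np.float64(-0.0612), np.float64(91.6)) (array([560.5, -15.4]), 91.8, 29.9, 0.79)
wrist 24 (array([563.1, 132.5]), np.float64(-0.0112), np.float64(7.9)) (array([562.8, 132.3]), 7.9, 1.0, 0.81)
```

It rolls without slipping: the finger moved 21 mm and the vial about 11 mm. I'll continue in strokes.

```bash
python3 -m crank '[[0,0,-0.02,0,0,0,0.64],[-0.04,0,0,0,0,0,0.64],[0,0,0.02,0,0,0,0.64],[0.013,0,0,0,0,0,0.64],[0.013,0,0,0,0,0,0.64],[0.013,0,0,0,0,0,0.64],[0.013,0,0,0,0,0,0.64],[0.013,0,0,0,0,0,0.64],[0.013,0,0,0,0,0,0.64],[0,0,0,0,0,0,0.64]]'; python3 m.py
```

```text
time_s: 8.2
eef_pos: [0.5775, 0.0006, 0.0419]
eef_rot: [0.702, 0.713, 0.0, 0.0]
wrist_force: [-2.5, -0.4, 12.1]
finger_gap: 0.0603
gripper_force: 5.9
top 76 (array([556.2, 146.5]), np.float64(0.0113), np.float64(29.9)) (array([556.6, 145.3]), 29.8, 20.8, 1.22)
scene 177 (array([551.1,  -2.7]), np.float64(0.0997), np.float64(81.7)) (array([551.2,  -5.5]), 81.6, 26.9, 1.85)
scene 106 (array([539.7, 143.4]), np.float64(0.2951), np.float64(35.1)) (array([539.3, 143.6]), 25.1, 32.9, 84.46)
wrist 4562 (array([565.5,  -2. ]), np.float64(-0.0613), np.float64(92.1)) (array([560.2,  -3. ]), 91.9, 30.5, 0.77)
wrist 1386 (array([552.8, 138.8]), np.float64(-0.0223), np.float64(37.2)) (array([552.1, 137.9]), 37.2, 12.1, 0.8)
```

```bash
python3 -m crank '[[0,0,-0.02,0,0,0,0.64],[-0.04,0,0,0,0,0,0.64],[0,0,0.019,0,0,0,0.64],[0.013,0,0,0,0,0,0.64],[0.013,0,0,0,0,0,0.64],[0.013,0,0,0,0,0,0.64],[0.013,0,0,0,0,0,0.64],[0.013,0,0,0,0,0,0.64],[0.013,0,0,0,0,0,0.64],[0,0,0,0,0,0,0.64],[0,0,-0.02,0,0,0,0.64],[-0.04,0,0,0,0,0,0.64],[0,0,0.02,0,0,0,0.64],[0.013,0,0,0,0,0,0.64],[0.013,0,0,0,0,0,0.64],[0.013,0,0,0,0,0,0.64],[0.013,0,0,0,0,0,0.64],[0.013,0,0,0,0,0,0.64],[0.013,0,0,0,0,0,0.64],[0,0,0,0,0,0,0.64]]'; python3 m.py
```

```text
time_s: 10.9
eef_pos: [0.5771, 0.0234, 0.042]
eef_rot: [0.702, 0.713, 0.0, 0.0]
wrist_force: [-2.1, 0.6, 9.6]
finger_gap: 0.0599
gripper_force: 4.9
top 75 (array([556.1, 146.6]), np.float64(0.0421), np.float64(30.1)) (array([556.6, 145.3]), 29.8, 20.8, 1.22)
scene 193 (array([550.8,  22.1]), np.float64(0.0727), np.float64(83.7)) (array([549.4,  19.3]), 83.4, 26.5, 0.97)
scene 107 (array([539.9, 143.5]), np.float64(0.3239), np.float64(38.0)) (array([540.4, 143.5]), 25.1, 35.2, 86.53)
wrist 4672 (array([564.3,  22.8]), np.float64(-0.053), np.float64(92.0)) (array([560. ,  21.7]), 92.3, 30.1, 0.18)
wrist 3491 (array([552. , 147.2]), np.float64(-0.1162), np.float64(39.2)) (array([551.9, 146.7]), 29.5, 38.4, 86.54)
```

```bash
python3 -m crank '[[0,0,-0.02,0,0,0,0.64],[-0.04,0,0,0,0,0,0.64],[0,0,0.02,0,0,0,0.64],[0.013,0,0,0,0,0,0.64],[0.013,0,0,0,0,0,0.64],[0.013,0,0,0,0,0,0.64],[0.013,0,0,0,0,0,0.64],[0.013,0,0,0,0,0,0.64],[0.013,0,0,0,0,0,0.64],[0,0,0,0,0,0,0.64]]'; python3 m.py
```

```text
time_s: 12.35
eef_pos: [0.5769, 0.0349, 0.042]
eef_rot: [0.702, 0.713, 0.0, 0.0]
wrist_force: [-1.7, 0.4, 10.0]
finger_gap: 0.0601
gripper_force: 4.9
top 76 (array([556.1, 146.5]), np.float64(0.0311), np.float64(30.0)) (array([556.6, 145.3]), 29.8, 20.8, 1.22)
scene 193 (array([550.9,  34.6]), np.float64(0.0594), np.float64(83.4)) (array([549. ,  32.1]), 83.3, 25.6, 2.0)
scene 105 (array([539.9, 143.5]), np.float64(0.3036), np.float64(38.0)) (array([540.7, 143. ]), 24.0, 36.0, 89.82)
wrist 4748 (array([563.9,  35.1]), np.float64(-0.0496), np.float64(92.0)) (array([559.9,  34. ]), 92.1, 30.2, 0.14)
wrist 3335 (array([552. , 146.9]), np.float64(-0.1086), np.float64(38.8)) (array([552.1, 146.4]), 29.2, 37.9, 87.35)
```

```bash
python3 -m crank '[[0,0,-0.02,0,0,0,0.64],[-0.023,0,0,0,0,0,0.64],[0,0,0.02,0,0,0,0.64],[0.013,0,0,0,0,0,0.64],[0.013,0,0,0,0,0,0.64],[0.013,0,0,0,0,0,0.64],[0.013,0,0,0,0,0,0.64],[0.013,0,0,0,0,0,0.64],[0.013,0,0,0,0,0,0.64],[0,0,0,0,0,0,0.64],[0,0,-0.025,0,0,0,0.64],[-0.13,0,0,0,0,0,0.64],[-0.13,0,-0.1,0,0,0,0.64],[-0.13,0,-0.1,0,0,0,0.64],[0,0,-0.1,0,0,0,0.64],[0,0,-0.1,0,0,0,0.64],[0,0,0,0,0,0,0.64]]'; python3 m.py; python3 - <<'E'
from h import *
c=bot.camera("wrist"); cv2.imwrite("pics/w3.png",c["color"])
E
```

```text
time_s: 14.68
eef_pos: [0.5789, -0.0661, 0.171]
eef_rot: [0.702, 0.712, 0.001, 0.001]
wrist_force: [-1.1, -0.3, -0.5]
finger_gap: 0.0601
gripper_force: 0.0
top 208 (array([562.3,  47.3]), np.float64(-0.0113), np.float64(81.1)) (array([563.3,  47.7]), 80.6, 20.8, 1.19)
top 76 (array([556.2, 146.5]), np.float64(0.0113), np.float64(29.9)) (array([556.6, 145.3]), 29.8, 20.8, 1.22)
scene 270 (array([547.7,  43.6]), np.float64(0.0368), np.float64(85.7)) (array([546.3,  43.8]), 85.4, 25.2, 0.19)
scene 104 (array([539.7, 143.3]), np.float64(0.3436), np.float64(35.0)) (array([539.3, 143.6]), 25.1, 32.9, 84.46)
wrist 2622 (array([560.2,  47.8]), np.float64(-0.0029), np.float64(88.3)) (array([560.3,  47.6]), 27.6, 88.3, 89.67)
```

View pics/w3.png

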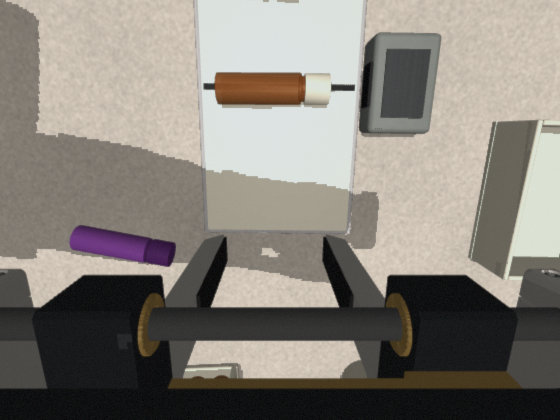

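Nearly there: the vial's axis is at row 88, columns 216-330, and the line shows at both ends, (208,87) and (343,87). I'll measure the offset.

```bash
python3 - <<'E'
from h import *
c=bot.camera("wrist"); b,g,r=[c["color"][...,i].astype(int) for i in range(3)]; V=c["color"].max(2)
L=[B for B in blobs(V<90,(200,76,215,98),8)[:1]]+[B for B in blobs(V<90,(331,76,358,98),8)[:1]]
for B in L: P=ray(c,B,.012)*1000; print("line end",P.mean(0).round(1),P.min(0).round(1),P.max(0).round(1))
bl=blobs((r-b>60),(200,60,335,115))[0]; P=ray(c,bl,.027)*1000
# silhouette edges per column: tangent rays in y-z plane -> axis y
E_=np.array(c["extrinsics"]); C=E_[:3,3]
for u in (225,260,295):
    col=bl[bl[:,0]==u][:,1]; e=[ray(c,[u,col.min()-.5],.012)[0],ray(c,[u,col.max()+.5],.012)[0]]
    a=[np.arctan2(p[1]-C[1],C[2]-p[2]) for p in e]; m=np.mean(a)
    print(u,"axis y",(C[1]+np.tan(m)*(C[2]-.027))*1000,"x",ray(c,[u,col.mean()],.027)[0][0]*1000)
print("vial ends x",ray(c,[215.5,88],.027)[0][0],ray(c,[330.5,88],.027)[0][0])
t=bot.camera("top"); b,g,r=[t["color"][...,i].astype(int) for i in range(3)]; T=t["color"].max(2)
for B in blobs(T<70,(266,164,282,234),4): 
    P=ray(t,B,.012)*1000; print("top dark",len(B),P.mean(0).round(1),P.min(0).round(1),P.max(0).round(1))
E
```

```text
line end [507.3  50.9  12. ] [502.1  48.9  12. ] [512.6  52.9  12. ]
line end [645.2  51.7  12. ] [633.5  49.   12. ] [656.3  53.9  12. ]
225 axis y 47.572558709678056 x 526.168768781057
260 axis y 48.04767159537732 x 560.7636310780015
295 axis y 48.045332820077206 x 595.3545735738496
vial ends x 0.5167599427743981 0.6304200530922559
top dark 49 [670.4  47.4  12. ] [666.7  24.3  12. ] [676.   69.8  12. ]
top dark 21 [551.5  35.9  12. ] [524.5  34.1  12. ] [575.8  37.2  12. ]
top dark 8 [646.   51.8  12. ] [639.4  50.9  12. ] [654.8  54.1  12. ]
top dark 7 [601.   57.4  12. ] [593.5  53.2  12. ] [605.8  59.1  12. ]
top dark 7 [514.8  50.7  12. ] [506.2  48.3  12. ] [521.3  51.3  12. ]
```

The vial is 3.3 mm short of the line and already parallel to it. One last stroke moves the finger 6.6 mm.

```bash
python3 -m crank '[[0.123,0,0,0,0,0,0.64],[0.123,0,0,0,0,0,0.64],[0.123,0,0,0,0,0,0.64],[0,0,0.1,0,0,0,0.64],[0,0,0.1,0,0,0,0.64],[0,0,0.1,0,0,0,0.64],[0,0,0.1,0,0,0,0.64],[0,0,0,0,0,0,0.64],[0,0,0.012,0,0,0,0.64],[0,0,0.011,0,0,0,0.64],[0,0,0,0,0,0,0.64]]'; python3 -m crank '[[0.006,0,0,0,0,0,0.64],[0.006,0,0,0,0,0,0.64],[0.006,0,0,0,0,0,0.64],[0.004,0,0,0,0,0,0.64],[0,0,0,0,0,0,0.64],[0,0,0,0,0,0,0.64]]'
```

```text
time_s: 16.4
eef_pos: [0.5766, 0.0449, 0.0427]
eef_rot: [0.702, 0.713, 0.0, 0.0]
wrist_force: [-0.9, 0.9, -0.0]
finger_gap: 0.0609
gripper_force: 0.0
time_s: 17.15
eef_pos: [0.5763, 0.0515, 0.0423]
eef_rot: [0.702, 0.713, -0.0, 0.0]
wrist_force: [-0.9, -0.1, 1.3]
finger_gap: 0.0602
gripper_force: 0.3
```

```bash
python3 -m crank '[[0,0,-0.025,0,0,0,0.64],[0,0,-0.1,0,0,0,0.64],[-0.13,0,-0.1,0,0,0,0.64],[-0.13,0,-0.1,0,0,0,0.64],[-0.13,0,-0.1,0,0,0,0.64],[0,0,0,0,0,0,0.64],[0,0,0,0,0,0,0.64]]'; cat > v.py <<'E'
from h import *
c=bot.camera("wrist"); b,g,r=[c["color"][...,i].astype(int) for i in range(3)]; V=c["color"].max(2)
bl=blobs((r-b>60),(200,55,335,115))[0]; C=np.array(c["extrinsics"])[:3,3]
for u in (225,240,260,280,295):
    col=bl[bl[:,0]==u][:,1]; e=[ray(c,[u,col.min()-.5],.012)[0],ray(c,[u,col.max()+.5],.012)[0]]
    m=np.mean([np.arctan2(p[1]-C[1],C[2]-p[2]) for p in e])
    print(u,"axis y",((C[1]+np.tan(m)*(C[2]-.027))*1000).round(2))
for roi in ((200,70,215,100),(331,70,358,100)):
    for B in blobs(V<90,roi,8)[:1]: print("line",(ray(c,B,.012)*1000).mean(0).round(1))
cv2.imwrite("pics/w_last.png",c["color"])
E
python3 v.py
```

```text
time_s: 18.02
eef_pos: [0.5778, -0.0649, 0.1692]
eef_rot: [0.702, 0.713, -0.0, -0.0]
wrist_force: [0.4, -0.9, 0.3]
finger_gap: 0.0602
gripper_force: 0.0
225 axis y 48.46
240 axis y 48.67
260 axis y 48.94
280 axis y 48.28
295 axis y 48.48
line [507.4  50.8  12. ]
line [645.1  51.7  12. ]
```

```bash
python3 -m crank '[[0.124,0,0,0,0,0,0.64],[0.124,0,0,0,0,0,0.64],[0.124,0,0,0,0,0,0.64],[0,0,0.1,0,0,0,0.64],[0,0,0.1,0,0,0,0.64],[0,0,0.1,0,0,0,0.64],[0,0,0.1,0,0,0,0.64],[0,0,0,0,0,0,0.64],[0,0,0.015,0,0,0,0.64],[0,0,0.0135,0,0,0,0.64],[0,0,0,0,0,0,0.64]]'; python3 -m crank '[[0.006,0,0,0,0,0,0.64],[0.006,0,0,0,0,0,0.64],[0.006,0,0,0,0,0,0.64],[0,0,0,0,0,0,0.64],[0,0,0,0,0,0,0.64]]';  python3 -m crank '[[0,0,-0.025,0,0,0,0.64],[0,0,-0.1,0,0,0,0.64],[-0.13,0,-0.1,0,0,0,0.64],[-0.13,0,-0.1,0,0,0,0.64],[-0.13,0,-0.1,0,0,0,0.64],[0,0,0,0,0,0,0.64],[0,0,0,0,0,0,0.64]]'; python3 v.py
```

```text
time_s: 19.45
eef_pos: [0.5769, 0.0463, 0.0422]
eef_rot: [0.702, 0.713, 0.001, 0.001]
wrist_force: [-0.7, -0.5, 2.7]
finger_gap: 0.0599
gripper_force: 1.4
time_s: 20.08
eef_pos: [0.5768, 0.0517, 0.0421]
eef_rot: [0.702, 0.713, 0.001, 0.001]
wrist_force: [-1.0, -0.1, 5.8]
finger_gap: 0.0601
gripper_force: 3.1
time_s: 20.95
eef_pos: [0.5778, -0.0649, 0.168]
eef_rot: [0.702, 0.713, -0.0, -0.0]
wrist_force: [0.5, 0.4, 0.1]
finger_gap: 0.0605
gripper_force: 0.0
225 axis y 51.16
240 axis y 51.36
260 axis y 51.16
280 axis y 51.43
295 axis y 51.15
line [507.3  50.7  12. ]
line [645.1  51.7  12. ]
```

The vial's axis is at y=51.25 mm against 51.2 for the line, so it is centred. Next is the button. I'll refine its position on the way there.

```bash
python3 -m crank '[[0.131,-0.028,0,0,0,0,0],[0.131,-0.028,0,0,0,0,0],[0.131,-0.028,0,0,0,0,0],[0.131,-0.028,0,0,0,0,0],[0.131,-0.028,0,0,0,0,0],[0.131,-0.028,0,0,0,0,0],[0.131,-0.028,0,0,0,0,0],[0,-0.06,0,0,0,0,0],[0,0,0,0,0,0,0],[0,0,0,0,0,0,0]]'; python3 - <<'E'
from h import *
t=bot.camera("top"); T=t["color"].max(2)
for B in blobs(T>115,(169,219,183,233),5)[:2]: print("top btn",len(B),rect(ray(t,B,.057)),ray(t,B,.057).mean(0).round(4))
for B in blobs(T<60,(168,218,184,234),5)[:1]: print("top collar",rect(ray(t,B,.047)))
c=bot.camera("wrist"); V=c["color"].max(2); S=c["color"].max(2).astype(int)-c["color"].min(2)
cv2.imwrite("pics/w4.png",c["color"])
b,g,r=[t["color"][...,i].astype(int) for i in range(3)]
for B in blobs(r-b>50,(212,164,332,234))[:3]: print("top amber",axis(ray(t,B,.027)))
E
```

```text
time_s: 22.25
eef_pos: [0.4973, 0.2086, 0.1684]
eef_rot: [0.702, 0.713, -0.0, -0.0]
wrist_force: [0.5, -0.9, 0.0]
finger_gap: 0.0005
gripper_force: 0.0
top collar (array([488.1, 326.3]), 44.0, 43.3, 2.64)
top amber (array([562.1,  50.2]), np.float64(-0.0093), np.float64(81.0))
top amber (array([555.2, 147.3]), np.float64(-0.0724), np.float64(33.4))
```

View pics/w4.png

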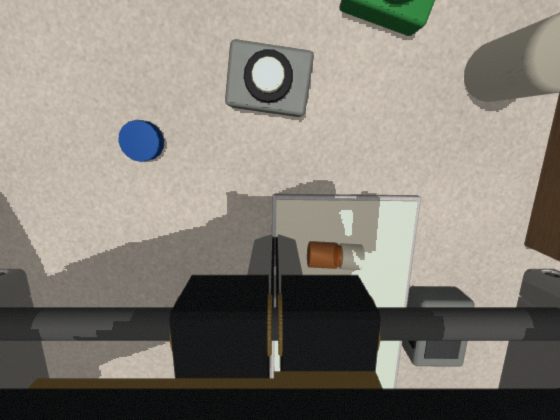

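The button is at about (268,74) on the grey console, with the green look-alike beyond it.

```bash
python3 - <<'E'
from h import *
c=bot.camera("wrist"); V=c["color"].max(2)
B=blobs(V>150,(248,55,288,96))[0]; P=ray(c,B,.057); q=np.array(rect(P)[0])/1000; print(rect(P),bot.get_obs()["eef_pos"])
d=q-bot.get_obs()["eef_pos"][:2]; a=.0158; print("tx,ty units",(d@[-a,1])/.3,(d@[1,a])/.3)
E
```

```text
(array([488.9, 330.2]), 27.6, 28.0, 0.77) [0.49746821 0.20816058 0.16849995]
tx,ty units 0.4072493376004082 -0.02213329918554378
```

```bash
python3 -m crank '[[0.134,-0.008,0,0,0,0,0],[0.134,-0.007,0,0,0,0,0],[0.134,-0.007,0,0,0,0,0],[0,0,0.08,0,0,0,0],[0,0,0.08,0,0,0,0],[0,0,0.08,0,0,0,0],[0,0,0.08,0,0,0,0],[0,0,0.04,0,0,0,0],[0,0,0,0,0,0,0],[0,0,0,0,0,0,0]]' && python3 -m crank '[[0,0,0.01,0,0,0,0],[0,0,0.01,0,0,0,0],[0,0,0.01,0,0,0,0],[0,0,0,0,0,0,0],[0,0,0,0,0,0,0]]'
```

```text
time_s: 23.65
eef_pos: [0.4891, 0.3291, 0.0616]
eef_rot: [0.702, 0.713, 0.001, 0.0]
wrist_force: [0.0, -0.6, -0.1]
finger_gap: 0.0006
gripper_force: 0.0
time_s: 24.28
eef_pos: [0.4889, 0.3291, 0.0521]
eef_rot: [0.702, 0.713, 0.0, 0.0]
wrist_force: [1.5, 1.3, 5.2]
finger_gap: 0.0002
gripper_force: 2.2
```

```bash
python3 -m crank '[[0,0,0.005,0,0,0,0],[0,0,0.005,0,0,0,0],[0,0,0,0,0,0,0],[0,0,0,0,0,0,0],[0,0,0,0,0,0,0]]'; python3 -m crank '[[0,0,-0.02,0,0,0,0],[0,0,-0.05,0,0,0,0],[0,0,-0.1,0,0,0,0],[0,0,-0.1,0,0,0,0],[0,0,-0.1,0,0,0,0],[0,0,0,0,0,0,0],[0,0,0,0,0,0,0]]'; python3 m.py; python3 - <<'E'
from h import *
a=bot.camera("scene")["color"][190:300,200:470]; cv2.imwrite("pics/end.png",cv2.resize(a,None,fx=2.9,fy=2.9))
E
```

```text
time_s: 24.9
eef_pos: [0.4891, 0.3292, 0.0509]
eef_rot: [0.702, 0.713, 0.001, 0.0]
wrist_force: [-5.7, -4.0, 25.0]
finger_gap: 0.0005
gripper_force: 12.5
time_s: 25.78
eef_pos: [0.4881, 0.3286, 0.1588]
eef_rot: [0.702, 0.713, -0.001, -0.0]
wrist_force: [-0.2, -0.2, -0.5]
finger_gap: 0.0004
gripper_force: 0.0
top 208 (array([562.2,  50.2]), np.float64(-0.0103), np.float64(81.1)) (array([563.2,  50.6]), 80.6, 20.8, 1.2)
top 75 (array([556.1, 146.6]), np.float64(0.0421), np.float64(30.1)) (array([556.6, 145.3]), 29.8, 20.8, 1.22)
scene 271 (array([547.4,  46.7]), np.float64(0.0435), np.float64(85.0)) (array([545.9,  46.6]), 84.8, 25.1, 1.48)
scene 103 (array([539.7, 143.4]), np.float64(0.3069), np.float64(34.9)) (array([538.8, 143.7]), 25.1, 31.9, 84.46)
```

View pics/end.png

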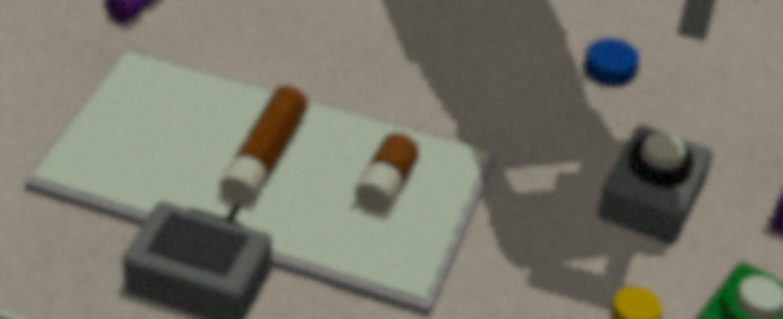

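The long vial lies along the line, which runs into it at (235,212), and the short vial hasn't moved. The button reached its end stop (z 50.9 mm, 25 N) and is back up.

```bash
python3 -c "
from cell import bot
print(bot.job_done())"
```

```text
the job is handed in; nothing more can be done
None
```

I rolled the long vial onto the black line (measured within about 1 mm of its middle, across it), then pressed the white button to its end stop and released it, and handed the job in at about 26 s of the 58 s allowed.

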